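# Mesh a splined gear on a tester spindle and hold it home

### The job

Take the gear with the eight-sided hub and four-slotted bore by its hub, fit it over the splined spindle flange first, turn it until its slots mesh with the four splines, and slide it all the way home so that it pushes the spring collar down to its stop. Finish while still holding the gear pressed down there; do not let go. Leave the gear with the round hub, the ring gauge, the turned shaft and the hex key where they are.

Things in the scene. Friction and masses are not known exactly. Their poses are not given: they have to be found in the camera images.
- splined_gear_center (a point): The gear to fit: bare steel, 0.3 to 0.45 kg, 50 mm tall, standing flange down. Point on its axis, half-way up. Toothed flange 68 mm in diameter is the lower 14 mm; above it an eight-sided hub, 40 mm across flats, 36 mm tall (grasp two opposite flats). z is its axis, up; hub flats face x, y and every 45 degrees between.
- splined_gear_bore (a point): Mouth of that gear's bore, on its axis at the top of the hub, 25 mm above its centre. Through bore 20 mm in diameter with four slots 8.4 mm wide that reach 14.5 mm from the axis, at +x, +y, -x and -y of this frame (same axes as the centre). Any of the four quarter turns meshes equally well.
- spindle_fixture: Fixture screwed down: steel base plate 100 x 100 x 14 mm with an upright splined spindle in its middle and a sprung aluminium collar round that. Origin at the centre of the underside, z up. Four splines at +x, +y, -x, -y, 6 mm wide, reaching 13 mm from the axis, from the base up to 58 mm (3.6 mm wide lead-in to 61 mm).
- spindle_tip (a point): Tip of the spindle, on its axis, 77 mm above the surface; x and y point along the splines. Its round core is 17 mm in diameter up to 70 mm, then a cone to the tip.
- spindle_seat (a point): Point on the spindle axis 26 mm above the surface: where the underside of the gear lies when it is fully home (the gear's centre is then 51 mm above the surface).
- thrust_collar (a joint): How far the spring collar (48 mm diameter ring round the spindle, top 36 mm above the surface when up) is pushed down, in m: 0 up, 0.010 at its stop. It takes 7 N to start it and 15 N at the stop; the gear's weight alone does not move it, and it pushes the gear up again if let go.
- plain_gear_center (a point): Another gear, to leave alone: same teeth and height, but a round hub 40 mm in diameter and a plain round bore that does not pass the splines. Point on its axis, half-way up its 50 mm height. It may stand where the other gear could.
- ring_gauge: Steel ring gauge, 58 mm diameter, 18 mm high, to leave alone; origin at the centre of the underside.
- turned_shaft: Stepped turned shaft standing on its flange, 33 mm diameter, 73 mm tall, to leave alone; origin at the centre of the underside.
- hex_key: Black hex key lying flat, 34 x 88 x 8 mm, to leave alone; origin at the middle of the underside.
Not all that is in view belongs to the job. Leave any pink look-alike of the part that bears splined_gear_center alone.

How it is judged:
On the way:
1. the gear with the eight-sided hub is gripped and lifted clear of the surface, upright (height (world z) of splined_gear_center above 0.05 m and angle between splined_gear_center's own z axis and vertical below 0.3 rad and contact force between splined_gear and the fingers above 2 N and horizontal distance between splined_gear_center and spindle_tip above 0.05 m), for 0.2 s.
At the end, for the whole second after the job is handed in: The eight-sided-hub gear is on the spindle, flange down and upright (within 0.08 rad), centred within 4 mm, its slots in line with the splines, its centre no higher than 54 mm (fully home is 51), the collar held down at least 7 of its 10 mm, at rest, with the robot's fingers still on the gear (horizontal distance between splined_gear_center and spindle_tip below 0.004 m and angle between splined_gear_center's own z axis and vertical below 0.08 rad and (angle between the x axis of splined_gear_center and the x axis of spindle_fixture, either way round below 0.2 rad or angle between the x axis of splined_gear_center and the y axis of spindle_fixture, either way round below 0.2 rad) and height (world z) of splined_gear_center below 0.054 m and value of joint thrust_collar above 0.007 m and contact force between splined_gear and the fingers above 2 N and linear speed of splined_gear below 0.02 m/s); the arm keeps its last pose, push and grip.
It fails at once if the gear with the round hub is moved (distance of plain_gear_center from where it was at the start of the episode above 0.02 m).
It fails at once if the ring gauge is moved (distance of ring_gauge from where it was at the start of the episode above 0.02 m).
It fails at once if the turned shaft is moved (distance of turned_shaft from where it was at the start of the episode above 0.02 m).
It fails at once if the hex key is moved (distance of hex_key from where it was at the start of the episode above 0.02 m).
It also fails if it takes over 35 s, if anything falls off the work surface, if the arm or the gripper's body presses on something with over 40 N, if the wrist force passes 120 N, or if a joint passes its speed limit or range.

### The arm

A 7-joint arm with a two-finger parallel gripper is mounted at the origin on the work surface; the furniture and walls round the work are solid. World frame = base frame: x ahead of the robot, y to its left, z up, the work surface at z = 0. Lengths are in m, angles in rad, forces in N, time in s.
With the tool pointing down it reaches from about 0.425 to 0.925 m from the base axis. Payload 6.8 kg.
Tool frame: the origin (TCP) lies between the finger pads; the fingertips stand 11 mm ahead of it and the grasp point (between the pads) lies 8 mm behind it; z points along the fingers, y is the line along which they close (so a half turn about z gives the same grasp; the last joint's range is limited). The gripper opens to 85 mm and grips with 20 to 120 N. Pads are 22 mm wide; open, the fingers measure 114 mm over their backs; the gripper's body (76 mm by 85 mm) begins 54 mm behind the grasp point. The pads swing forward as they close: fully open they stand 13 mm farther back than shut.
Start: joints at [-1.443, 0.477, 0.022, 1.555, -0.011, 1.109, -0.083], TCP at [0.158, 0.656, 0.203] pointing down, gripper open.
Joint ranges: [-2.96, 2.96], [-0.34, 2.1], [-1.41, 1.46], [0.24, 2.44], [-1.37, 4.51], [0.17, 1.92], [-2.96, 2.96]. Speed limits (rad/s): [2.39, 2.39, 3.14, 3.14, 3.14, 3.14, 3.14].

### API

Orientations are given as a rotation vector (axis times angle).
In Python, from bench import r gives the robot as it stands.
- The arm moves only by the tool send_rows, never from a script. Its argument "deltas" is a list of rows, each an object of numbers: "dx", "dy", "dz": the shift along the world's x, y, z in mm; "rx", "ry", "rz": the turn, a rotation vector about the world's x, y, z in degrees. A call has 1 to 5 rows; each row is the pose to reach, as a shift and turn from the pose commanded when the call began; what a row does not reach only later rows make up. A row lasts 1/12 s, in which the tool goes at most 41.7 mm and 7.16 degrees, less where a joint would pass 70% of its speed; a pose out of reach is approached as far as the arm can. A call with a gripper value outside its range is refused whole. "jaw" is the finger opening in mm, from 0 to 85.4, set as the call begins (left out, the last holds). The fingers move at their own pace and stop on an object; "newtons" is the grip in N (left out, the last holds). Time passes only in rows, so rows that repeat a pose let the fingers close. It gives the time, the measured TCP pose, the force, the opening and the grip force at its end, in the units of the state.
- r.get_obs(): the state, without advancing time (a new reading comes with each control period).
- r.grab_frame(name): name is "side" or "top"; returns a dict with "frame" (400x640x3 uint8, blue, green, red), "z_map" (400x640 float32, m along the optical axis (not along the pixel's ray), 0 where there is no reading), "vertical_fov" (degrees; the focal length in pixels is half the picture's height over the tangent of half this angle, whatever the lens; pixels are square), "cx", "cy" (the principal point, pixels), "distortion" ([k1, k2, p1, p2, k3] as OpenCV has them; the pictures are not rectified), "xyz" and "orientation" of the camera in the world. Camera axes: x right, y down, z forward; pixel columns grow to the right and rows downward; lengths in m; the calibration is good to about 2 mm. A picture is of the moment at which its call begins.
- r.hand_in(): hands the job in; it is judged then, once.
The state is a dict: "clock": time; "joints": joint angles; "qvel": joint speeds; "tau": joint torques, N m; "tcp_pos": TCP position; "orientation": TCP orientation; "contact_force": force on the tool from outside, world axes, zero at the start; "moment": the same for the moment, N m; "grip_width": finger opening in m; "gripper_force": force on a finger pad.
Only numpy, scipy, OpenCV 4.12 (cv2) and the standard library are available. Lean on these libraries where they do the work, as an engineer would, in place of code of your own. Each camera call takes 0.05 s, during which the arm holds its last target. There are 200 camera calls.

## Working session

There is one attempt and no reset: what is moved stays moved. The work goes in short steps, Python scripts to look and compute and a tool call to move; the robot and the scene stay as the last step left them, time stands still between calls to the robot, and variables do not carry over. Pictures are saved under pics/ and viewed, at most 10 in all, crops included, and the job is handed in when it is done.

Besides the shell and the picture viewer there is one more tool, called after "Call:" as name([rows], argument=value, ...), one row to a line, values as JSON. send_rows: Moves the arm, as the interface text tells. Its arguments: {"type":"object","properties":{"deltas":{"type":"array","items":{"type":"object","properties":{"dx":{"type":"number"},"dy":{"type":"number"},"dz":{"type":"number"},"rx":{"type":"number"},"ry":{"type":"number"},"rz":{"type":"number"}}}},"jaw":{"type":"number"},"newtons":{"type":"number"}},"required":["deltas"]}

```bash
mkdir -p pics; cat > h.py <<'E'
import numpy as np, cv2
from scipy.spatial.transform import Rotation as R
from bench import r
def cam(n):
    f=r.grab_frame(n); h=f["frame"].shape[0]
    F=h/2/np.tan(np.radians(f["vertical_fov"])/2)
    f["K"]=np.array([[F,0,f["cx"]],[0,F,f["cy"]],[0,0,1]]); f["D"]=np.array(f["distortion"],float)
    o=np.array(f["orientation"],float); f["R"]=R.from_rotvec(o).as_matrix() if o.shape==(3,) else (o if o.shape==(3,3) else None)
    f["t"]=np.array(f["xyz"]); return f
def rays(f,uv):
    p=cv2.undistortPoints(np.array(uv,float).reshape(-1,1,2),f["K"],f["D"]).reshape(-1,2)
    return np.c_[p,np.ones(len(p))]@f["R"].T
def onplane(f,uv,z):
    d=rays(f,uv); return f["t"]+d*((z-f["t"][2])/d[:,2])[:,None]
def cloud(f):
    h,w=f["z_map"].shape; u,v=np.meshgrid(np.arange(w),np.arange(h))
    P=f["t"]+rays(f,np.c_[u.ravel(),v.ravel()])*f["z_map"].reshape(-1,1)
    P[f["z_map"].ravel()==0]=np.nan
    return P.reshape(h,w,3)
def proj(f,P):
    Rc=f["R"].T; return cv2.projectPoints(np.array(P,float).reshape(-1,1,3),cv2.Rodrigues(Rc)[0],-Rc@f["t"],f["K"],f["D"])[0].reshape(-1,2)
E
python3 - <<'E'
from h import *
for n in("top","side"):
    f=cam(n); cv2.imwrite(f"pics/{n}0.png",f["frame"]); print(n,f["xyz"],f["orientation"],f["K"][0,0],f["cx"],f["cy"],f["D"]); 
print(r.get_obs())
E
```

```text
top [0.39374067 0.06117721 1.13586247] [-2.17546569  2.12104687 -0.13933142] 497.75723093125686 310.97708502104285 195.21614256998603 [0.02232674 0.         0.         0.         0.        ]
side [ 0.26968572 -0.60653327  0.63020105] [-2.17083242  0.4409721  -0.2420692 ] 477.16729472394945 312.243220339373 182.55458731796543 [-0.04326468  0.          0.          0.          0.        ]
{'clock': 0.1, 'joints': array([-1.44311369,  0.47771215,  0.02234154,  1.55634242, -0.01154073,
        1.10927532, -0.08308874]), 'qvel': array([-0.00070717, -0.00311894, -0.00070507, -0.00325842,  0.00070512,
        0.00278825,  0.00131731]), 'tau': array([ 3.87819091e-03, -5.97758818e+01,  1.61332302e+00, -2.81952935e+01,
        1.27765507e-02,  5.11775783e-03, -6.45438305e-06]), 'tcp_pos': array([0.15754983, 0.65577241, 0.20253076]), 'orientation': array([-3.69473951e-01, -3.11967872e+00,  2.52283840e-03]), 'contact_force': array([-0.543023  ,  0.68098786, -1.34067757]), 'moment': array([-0.01877764,  0.03500657, -0.02998975]), 'gripper_force': 0.0, 'grip_width': 0.08533379065881726}
```

View pics/top0.png

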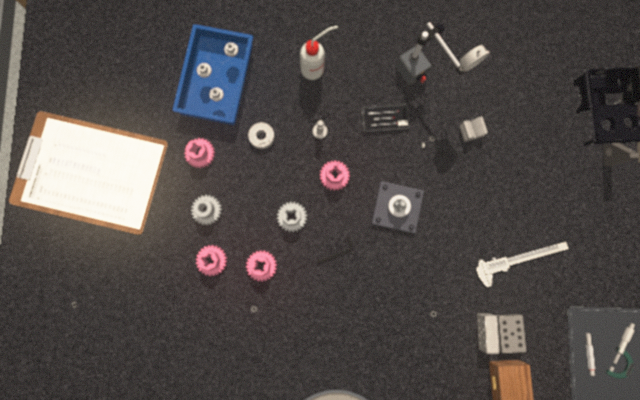

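View pics/side0.png

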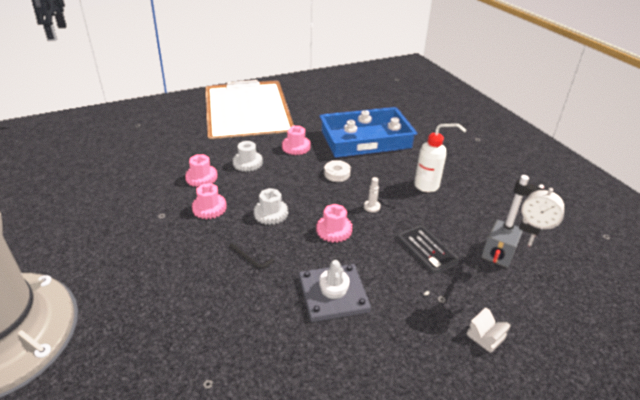

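Grey gears in top view: (206,210), with what looks like a plain bore, and (292,216), with a cross-shaped bore. The second fits the description, since the cross-bored ones elsewhere are pink. I'll confirm it in an enlarged crop along with the spindle and measure at the same time.

```bash
python3 - <<'E'
from h import *
f=cam("top"); g=f["frame"]
c=lambda u,v,s=24:cv2.resize(g[v-s:v+s,u-s:u+s],(390,390),interpolation=cv2.INTER_CUBIC)
f2=cam("side"); g2=f2["frame"]
c2=lambda u,v,s=24:cv2.resize(g2[v-s:v+s,u-s:u+s],(390,200),interpolation=cv2.INTER_CUBIC)
cv2.imwrite("pics/crop.png",np.vstack([np.hstack([c(292,216),c(400,207)]),np.hstack([c(206,210),c2(270,205)])])[:590])
for nm,ff in(("top",f),):
  P=cloud(ff)
  for n,u,v in(("spl",292,216),("plain",206,210),("fix",400,207),("ring",261,136),("shaft",320,130),("pinkE",335,175),("pinkS",262,266),("pinkSW",211,261),("key",335,252)):
    Q=P[v-24:v+24,u-24:u+24].reshape(-1,3); Q=Q[~np.isnan(Q[:,0])]; 
    zs=np.percentile(Q[:,2],[5,90,99]); out=[n,zs.round(3)]
    for lo,hi in((.044,.056),(.008,.02),(.03,.04)):
      q=Q[(Q[:,2]>lo)&(Q[:,2]<hi)]
      if len(q)>5: out.append((lo,len(q),((q.max(0)+q.min(0))/2)[:2].round(4),(q.max(0)-q.min(0))[:2].round(3),q[:,2].mean().round(4)))
    print(*out)
E
```

```text
Traceback (most recent call last):
ValueError: all the input array dimensions except for the concatenation axis must match exactly, but along dimension 0, the array at index 0 has size 390 and the array at index 1 has size 200
```

```bash
python3 - <<'E'
from h import *
f=cam("top"); g=f["frame"]
f2=cam("side"); g2=f2["frame"]
c=lambda g,u,v,s=22:cv2.resize(g[v-s:v+s,u-s:u+s],(299,299),interpolation=cv2.INTER_CUBIC)
cv2.imwrite("pics/crop.png",np.vstack([np.hstack([c(g,292,216),c(g,400,207)]),np.hstack([c(g,206,210),c(g2,270,205)])]))
for nm,ff in(("top",f),):
  P=cloud(ff)
  for n,u,v in(("spl",292,216),("plain",206,210),("fix",400,207),("ring",261,136),("shaft",320,130),("pinkE",335,175),("pinkS",262,266),("pinkSW",211,261),("key",335,252)):
    Q=P[v-24:v+24,u-24:u+24].reshape(-1,3); Q=Q[~np.isnan(Q[:,0])]; 
    zs=np.percentile(Q[:,2],[5,90,99]); out=[n,zs.round(3)]
    for lo,hi in((.044,.056),(.008,.02),(.03,.04)):
      q=Q[(Q[:,2]>lo)&(Q[:,2]<hi)]
      if len(q)>5: out.append((lo,len(q),((q.max(0)+q.min(0))/2)[:2].round(4),(q.max(0)-q.min(0))[:2].round(3),q[:,2].mean().round(4)))
    print(*out)
E
```

```text
spl [-0.003  0.018  0.052] (0.044, 183, array([0.497 , 0.1144]), array([0.04, 0.04]), np.float64(0.0499)) (0.008, 336, array([0.4971, 0.1139]), array([0.066, 0.064]), np.float64(0.0141)) (0.03, 18, array([0.494 , 0.1148]), array([0.032, 0.031]), np.float64(0.0351))
plain [-0.003  0.039  0.053] (0.044, 206, array([0.5084, 0.3085]), array([0.038, 0.04 ]), np.float64(0.05)) (0.008, 332, array([0.5081, 0.3082]), array([0.066, 0.066]), np.float64(0.0142)) (0.03, 29, array([0.5036, 0.3036]), array([0.03 , 0.031]), np.float64(0.0346))
fix [-0.002  0.035  0.074] (0.044, 16, array([ 0.525 , -0.1277]), array([0.025, 0.025]), np.float64(0.0496)) (0.008, 1500, array([ 0.5265, -0.1314]), array([0.107, 0.108]), np.float64(0.0139)) (0.03, 221, array([ 0.5246, -0.1277]), array([0.045, 0.047]), np.float64(0.0355))
ring [-0.003  0.018  0.021] (0.008, 354, array([0.6832, 0.19  ]), array([0.057, 0.058]), np.float64(0.017))
shaft [-0.004  0.004  0.07 ] (0.044, 21, array([0.6967, 0.0546]), array([0.011, 0.016]), np.float64(0.0519)) (0.008, 22, array([0.6998, 0.0539]), array([0.022, 0.03 ]), np.float64(0.0
[... 300 characters left out ...]
 0.0193]), array([0.035, 0.036]), np.float64(0.0345))
pinkS [-0.003  0.02   0.052] (0.044, 191, array([0.3857, 0.1791]), array([0.041, 0.041]), np.float64(0.0498)) (0.008, 345, array([0.3945, 0.1788]), array([0.086, 0.066]), np.float64(0.014)) (0.03, 14, array([0.388 , 0.1752]), array([0.033, 0.035]), np.float64(0.0344))
pinkSW [-0.003  0.033  0.052] (0.044, 197, array([0.3938, 0.2907]), array([0.041, 0.041]), np.float64(0.0495)) (0.008, 336, array([0.3951, 0.2904]), array([0.067, 0.066]), np.float64(0.0142)) (0.03, 34, array([0.3938, 0.2878]), array([0.041, 0.036]), np.float64(0.0349))
key [-0.004  0.003  0.009] (0.008, 53, array([0.4231, 0.0136]), array([0.057, 0.074]), np.float64(0.0094))
```

View pics/crop.png

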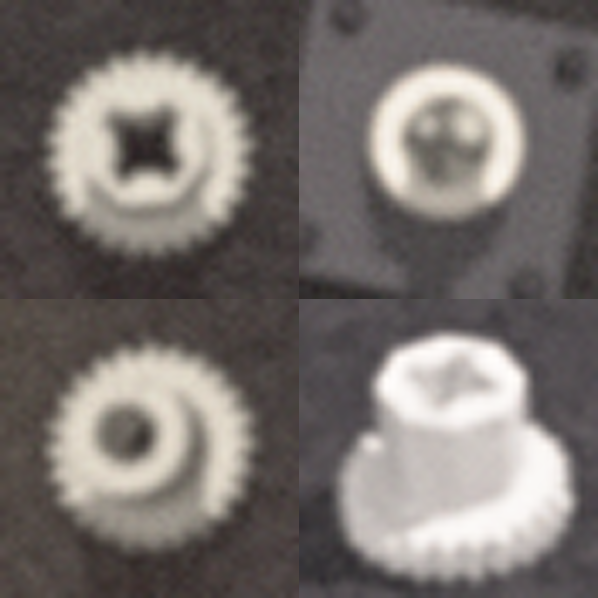

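The crop confirms (292,216): cross-slotted bore and faceted hub. The gear at (206,210) has a round bore and round hub. Next: slot angle, plate angle and spindle position.

```bash
python3 - <<'E'
from h import *
f=cam("top"); s=cam("side"); P=cloud(f); g=cv2.cvtColor(f["frame"],cv2.COLOR_BGR2GRAY).astype(float)
# gear slots: sample grey on plane z=.05 round hub centre
for c0 in((.497,.1144),(.4972,.1135),(.4965,.115),(.498,.114)):
  th=np.radians(np.arange(0,360,3))
  o=[]
  for rr in(.010,.0115,.013):
    uv=proj(f,np.c_[c0[0]+rr*np.cos(th),c0[1]+rr*np.sin(th),0*th+.05]).astype(np.float32)
    v=cv2.remap(g.astype(np.float32),uv[:,:1],uv[:,1:],cv2.INTER_CUBIC).ravel()
    o.append(round(np.degrees(np.angle((-v*np.exp(4j*th)).sum())/4),1)); o.append(int(abs((v*np.exp(4j*th)).mean())))
  # hub outline octagon 8th harmonic just inside/outside
  print(c0,o)
# plate
b=(P[...,2]>.009)&(P[...,2]<.0185); m=np.zeros(b.shape,np.uint8); m[160:256,350:450]=b[160:256,350:450]
m=cv2.morphologyEx(m,cv2.MORPH_OPEN,np.ones((3,3),np.uint8))
m=cv2.morphologyEx(m,cv2.MORPH_CLOSE,np.ones((25,25),np.uint8))
k=max(cv2.findContours(m,0,1)[0],key=cv2.contourArea)[:,0].astype(float)
W=onplane(f,k,.014)[:,:2]
print("plate",cv2.minAreaRect((W*1000).astype(np.float32)))
# bolts/edges refined from side
for nm,ff in(("top",f),("side",s)):
  Q=cloud(ff).reshape(-1,3); Q=Q[~np.isnan(Q[:,0])]; Q=Q[np.hypot(Q[:,0]-.525,Q[:,1]+.128)<.04]
  for lo,hi in((.032,.039),(.045,.058),(.06,.066),(.066,.085)):
    q=Q[(Q[:,2]>lo)&(Q[:,2]<hi)]
    if len(q): print(nm,lo,len(q),q.mean(0).round(4),((q.max(0)+q.min(0))/2).round(4),np.ptp(q,0).round(3))
  Q=cloud(ff).reshape(-1,3); Q=Q[~np.isnan(Q[:,0])]; Q=Q[np.hypot(Q[:,0]-.497,Q[:,1]-.114)<.03]
  q=Q[(Q[:,2]>.046)&(Q[:,2]<.056)]; print(nm,"hub",len(q),((q.max(0)+q.min(0))/2).round(4),np.ptp(q,0).round(3))
# edges: bright collar circle / plate from images
col=(g>150).astype(np.uint8); roi=np.zeros_like(col); roi[185:230,378:424]=col[185:230,378:424]
k=max(cv2.findContours(roi,0,1)[0],key=cv2.contourArea); print("collar ell",cv2.fitEllipse(k), onplane(f,[cv2.fitEllipse(k)[0]],.036))
E
```

```text
(0.497, 0.1144) [np.float64(-37.2), 17, np.float64(-37.3), 21, np.float64(-37.4), 19]
(0.4972, 0.1135) [np.float64(-37.9), 20, np.float64(-37.7), 24, np.float64(-37.8), 22]
(0.4965, 0.115) [np.float64(-36.5), 13, np.float64(-36.8), 17, np.float64(-37.1), 16]
(0.498, 0.114) [np.float64(-37.3), 18, np.float64(-37.5), 22, np.float64(-37.9), 21]
plate ((524.7371826171875, -127.34097290039062), (99.48633575439453, 99.82527160644531), 78.65303039550781)
top 0.032 201 [ 0.5245 -0.1276  0.0358] [ 0.5246 -0.1275  0.0356] [0.045 0.047 0.007]
top 0.045 21 [ 0.5217 -0.1239  0.0539] [ 0.525  -0.1275  0.0517] [0.026 0.025 0.012]
top 0.06 12 [ 0.5242 -0.1246  0.0623] [ 0.5246 -0.1282  0.0625] [0.02  0.022 0.004]
top 0.066 50 [ 0.5244 -0.1269  0.0734] [ 0.5241 -0.1279  0.073 ] [0.015 0.015 0.014]
top hub 177 [0.497  0.1145 0.0505] [0.04  0.04  0.009]
side 0.032 305 [ 0.5214 -0.1353  0.0348] [ 0.5248 -0.1302  0.0355] [0.048 0.047 0.007]
side 0.045 98 [ 0.5222 -0.1343  0.0521] [ 0.5247 -0.1336  0.0515] [0.026 0.018 0.013]
side 0.06 36 [ 0.5213 -0.1339  0.0626] [ 0.522  -0.1333  0.0627] [0.018 0.014 0.005]
side 0.066 82 [ 0.5233 -0.1315  0.0722] [ 0.525  -0.1306  0.0719] [0.017 0.014 0.011]
side hub 173 [0.4966 0.1107 0.0488] [0.041 0.043 0.006]
collar ell ((399.27734375, 205.0215301513672), (20.54324722290039, 22.17995262145996), 98.88925170898438) [[ 0.52657129 -0.12686149  0.036     ]]
```

Measurements agree with the stated sizes: hub top 50 mm, plate 99.5×99.8 mm, spindle about 77 mm.
- Gear at (0.497, 0.114), slots at 52.5° mod 90°.
- Spindle at (0.5245, −0.1278), splines at 78.7° mod 90°.
- The gripper closing line is now at 76.5°, so it turns −24° for the grasp.

Call:
send_rows([
  {"dx":20,"dy":-32,"rz":-4.8},
  {"dx":41,"dy":-66,"rz":-9.6},
  {"dx":62,"dy":-100,"rz":-14.4},
  {"dx":83,"dy":-133,"rz":-19.2},
  {"dx":104,"dy":-166,"rz":-24},
], jaw=70)

```text
$.deltas[0]: bad value
```

Call:
send_rows([
  {"dx":21,"dy":-34},
  {"dx":42,"dy":-68},
  {"dx":63,"dy":-101},
  {"dx":84,"dy":-134},
  {"dx":104,"dy":-167},
])

```text
$.deltas[0]: bad value
```

Call:
send_rows([
  {"dx":21,"dy":-34},
  {"dx":42,"dy":-68},
  {"dx":63,"dy":-101},
  {"dx":84,"dy":-134},
  {"dx":104,"dy":-167},
])

```text
$.deltas[0]: bad value
```

Call:
send_rows([
  {"dx":14,"dy":-20},
  {"dx":27,"dy":-42},
  {"dx":27,"dy":-42},
  {"dx":27,"dy":-42},
])

```text
$.deltas[0]: bad value
```

Call:
send_rows([
  {"dx":20,"dy":-32,"dz":0,"rx":0,"ry":0,"rz":-4.8},
  {"dx":41,"dy":-66,"dz":0,"rx":0,"ry":0,"rz":-9.6},
  {"dx":62,"dy":-100,"dz":0,"rx":0,"ry":0,"rz":-14.4},
  {"dx":83,"dy":-133,"dz":0,"rx":0,"ry":0,"rz":-19.2},
  {"dx":104,"dy":-166,"dz":0,"rx":0,"ry":0,"rz":-24},
], jaw=70)

```text
clock: 0.82
tcp_pos: [0.2625, 0.4886, 0.2035]
orientation: [-1.016, -2.973, -0.001]
contact_force: [0.2, 0.6, 0.3]
grip_width: 0.07
gripper_force: 0.0
```

Call:
send_rows([
  {"dx":21,"dy":-34,"dz":0,"rx":0,"ry":0,"rz":0},
  {"dx":42,"dy":-68,"dz":0,"rx":0,"ry":0,"rz":0},
  {"dx":63,"dy":-101,"dz":0,"rx":0,"ry":0,"rz":0},
  {"dx":84,"dy":-134,"dz":0,"rx":0,"ry":0,"rz":0},
  {"dx":104,"dy":-167,"dz":0,"rx":0,"ry":0,"rz":0},
])

```text
clock: 1.23
tcp_pos: [0.3665, 0.3217, 0.2038]
orientation: [1.01, 2.975, 0.001]
contact_force: [-0.2, -0.2, -0.8]
grip_width: 0.0701
gripper_force: 0.0
```

Call:
send_rows([
  {"dx":21,"dy":-34,"dz":0,"rx":0,"ry":0,"rz":0},
  {"dx":42,"dy":-68,"dz":0,"rx":0,"ry":0,"rz":0},
  {"dx":63,"dy":-101,"dz":0,"rx":0,"ry":0,"rz":0},
  {"dx":84,"dy":-134,"dz":0,"rx":0,"ry":0,"rz":0},
  {"dx":104,"dy":-167,"dz":0,"rx":0,"ry":0,"rz":0},
])

```text
clock: 1.65
tcp_pos: [0.4706, 0.1547, 0.2039]
orientation: [1.01, 2.974, 0.002]
contact_force: [0.9, 1.3, 0.0]
grip_width: 0.0702
gripper_force: 0.0
```

Call:
send_rows([
  {"dx":14,"dy":-20,"dz":-20,"rx":0,"ry":0,"rz":0},
  {"dx":27,"dy":-41,"dz":-50,"rx":0,"ry":0,"rz":0},
  {"dx":27,"dy":-41,"dz":-80,"rx":0,"ry":0,"rz":0},
  {"dx":27,"dy":-41,"dz":-80,"rx":0,"ry":0,"rz":0},
])

```text
clock: 1.98
tcp_pos: [0.4937, 0.1128, 0.1191]
orientation: [-1.013, -2.968, 0.009]
contact_force: [-1.5, 0.5, 0.6]
grip_width: 0.07
gripper_force: 0.0
```

Call:
send_rows([
  {"dx":0,"dy":-1,"dz":-25,"rx":0,"ry":0,"rz":0},
  {"dx":0,"dy":-1,"dz":-50,"rx":0,"ry":0,"rz":0},
  {"dx":0,"dy":-1,"dz":-75,"rx":0,"ry":0,"rz":0},
  {"dx":0,"dy":-1,"dz":-90,"rx":0,"ry":0,"rz":0},
  {"dx":0,"dy":-1,"dz":-91,"rx":0,"ry":0,"rz":0},
])

```text
clock: 2.4
tcp_pos: [0.495, 0.1153, 0.0311]
orientation: [-1.006, -2.972, 0.003]
contact_force: [-1.1, -0.2, 0.0]
grip_width: 0.07
gripper_force: 0.0
```

Call:
send_rows([
  {"dx":0,"dy":0,"dz":0,"rx":0,"ry":0,"rz":0},
  {"dx":0,"dy":0,"dz":0,"rx":0,"ry":0,"rz":0},
])

```text
clock: 2.57
tcp_pos: [0.4977, 0.1153, 0.034]
orientation: [1.008, 2.974, 0.003]
contact_force: [0.4, -0.2, -0.6]
grip_width: 0.0701
gripper_force: 0.0
```

```bash
python3 - <<'E'
from h import *
f=cam("side"); g=f["frame"]
cv2.imwrite("pics/side1.png",cv2.resize(g[110:250,180:360],None,fx=4,fy=4,interpolation=cv2.INTER_CUBIC))
E
```

```text
(no output)
```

View pics/side1.png

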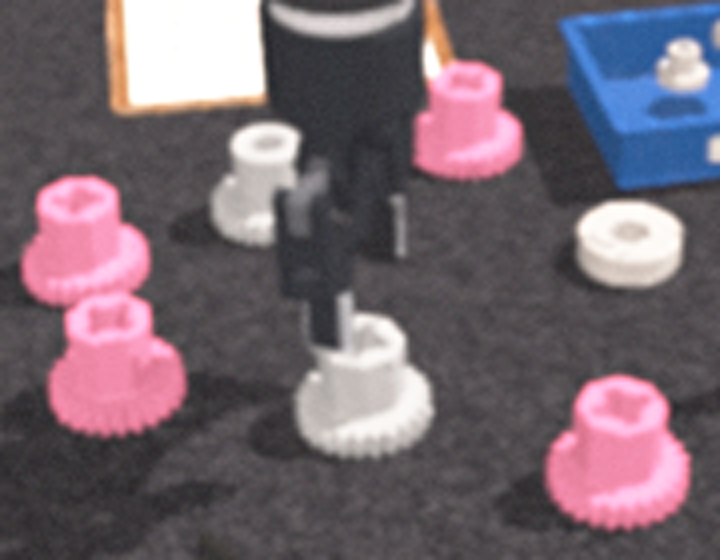

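Both fingers straddle the hub along nearly the view line (near tip (330,345), far tip (398,255) in the crop), but they look high. I'll check against projections.

```bash
python3 - <<'E'
from h import *
f=cam("side"); o=r.get_obs(); p=o["tcp_pos"]; M=R.from_rotvec(o["orientation"]).as_matrix()
print(p,M[:,1],M[:,2])
for s in(1,-1):
  for z in(.02,.033,.046,.06):
    q=np.array([p[0],p[1],z])+s*.04*M[:,1]
    print(s,z,((proj(f,[q])[0]-[180,110])*4).round())
P=cloud(f)
for u,v in((330,340),(398,245),(345,315),(310,280),(375,345)):print((u,v),P[110+v//4,180+u//4].round(3))
E
```

```text
[0.49785064 0.11507853 0.03403492] [0.60859997 0.79347308 0.00255896] [ 0.0024667   0.00133302 -0.99999607]
1 0.02 [385. 332.]
1 0.033 [384. 312.]
1 0.046 [383. 292.]
1 0.06 [382. 270.]
-1 0.02 [335. 428.]
-1 0.033 [334. 408.]
-1 0.046 [333. 387.]
-1 0.06 [332. 365.]
(330, 340) [0.471 0.077 0.08 ]
(398, 245) [0.526 0.136 0.082]
(345, 315) [0.479 0.078 0.094]
(310, 280) [0.459 0.065 0.126]
(375, 345) [0.507 0.123 0.034]
```

```bash
python3 - <<'E'
from h import *
for i in range(2):
  f=cam("side"); P=cloud(f); o=r.get_obs(); print(o["clock"],o["tcp_pos"],o["qvel"].round(3))
  for n,ff in(("side",f),("top",cam("top"))):
    P=cloud(ff); g=ff["frame"].max(2)
    m=(np.hypot(P[...,0]-.497,P[...,1]-.114)<.075)&(P[...,2]>.02)&(P[...,2]<.2)
    dark=m&(g<70)
    q=P[dark]; print(n,len(q),np.percentile(q[:,2],[1,5,10,50]).round(3) if len(q) else "")
  M=R.from_rotvec(o["orientation"]).as_matrix()
P=cloud(f);q=P[m&(cloud(f)[...,2]>.055)] if 0 else None
Q=P.reshape(-1,3);Q=Q[(np.hypot(Q[:,0]-.497,Q[:,1]-.114)<.07)&(Q[:,2]>.056)&(Q[:,2]<.14)]
a=(Q[:,:2]-[.4978,.1151])@M[:2,1]
for lo,hi in((-.07,-.02),(-.02,.02),(.02,.07)):
  s=(a>lo)&(a<hi); print(lo,s.sum(),np.percentile(Q[s][:,2],[0,5]) if s.any() else"",Q[s].mean(0) if s.any() else "",np.percentile(a[s],[2,98]) if s.any() else "")
E
```

```text
2.7167 [0.49769128 0.11494674 0.0338662 ] [ 0.001  0.006  0.     0.007 -0.002 -0.004  0.004]
side 1089 [0.073 0.084 0.096 0.15 ]
top 7 [0.172 0.172 0.172 0.175]
2.8167 [0.49732781 0.11470618 0.03341801] [ 0.004  0.008 -0.001  0.004 -0.002 -0.002  0.001]
side 1093 [0.072 0.084 0.095 0.15 ]
top 7 [0.169 0.169 0.17  0.173]
-0.07 400 [0.06688964 0.07658077] [0.4694978  0.07268631 0.11139734] [-0.06881588 -0.0305007 ]
-0.02 4 [0.13354163 0.13417234] [0.51803347 0.12019996 0.1376124 ] [0.00972154 0.01883878]
0.02 232 [0.06855686 0.07211886] [0.52496553 0.14143704 0.10139431] [0.02434468 0.06023717]
```

```bash
python3 - <<'E'
from h import *
f=cam("side")
M=R.from_rotvec([-3.69473951e-01,-3.11967872e+00,2.5e-3]).as_matrix()
for z in (.20,.22,.24,.26):
  print(z,proj(f,[np.array([.1575,.6558,z])+s*.045*M[:,1] for s in(1,-1)]).round())
a=cv2.imread("pics/side0.png")
cv2.imwrite("pics/c2.png",np.hstack([cv2.resize(a[0:60,0:90],None,fx=4.4,fy=4.4),cv2.resize(f["frame"][100:220,220:310],(396,264*2))[:264]]))
P=cloud(f)
for v in range(120,196,6): print(v,[tuple(P[v,u].round(3)) for u in(258,264,272,279)])
E
```

```text
0.2 [[67. 45.]
 [58. 58.]]
0.22 [[65. 37.]
 [56. 50.]]
0.24 [[63. 29.]
 [53. 42.]]
0.26 [[60. 21.]
 [51. 34.]]
120 [(np.float64(0.474), np.float64(0.086), np.float64(0.234)), (np.float64(0.483), np.float64(0.081), np.float64(0.235)), (np.float64(0.496), np.float64(0.077), np.float64(0.234)), (np.float64(0.51), np.float64(0.079), np.float64(0.23))]
126 [(np.float64(0.473), np.float64(0.084), np.float64(0.224)), (np.float64(0.483), np.float64(0.081), np.float64(0.223)), (np.float64(0.496), np.float64(0.076), np.float64(0.223)), (np.float64(0.51), np.float64(0.08), np.float64(0.218))]
132 [(np.float64(0.473), np.float64(0.087), np.float64(0.211)), (np.float64(0.482), np.float64(0.081), np.float64(0.211)), (np.float64(0.496), np.float64(0.078), np.float64(0.21)), (np.float64(0.509), np.float64(0.08), np.float64(0.206))]
138 [(np.float64(0.473), np.float64(0.088), np.float64(0.198)), (np.float64(0.481), np.float64(0.08), np.float64(0.2)), (np.float64(0.495), np.float64(0.078), np.float64(0.198)), (np.float64(0.508), np.float64(0.077), np.float64(0.196))]
144 [(np.float64(0.472), np.float6
[... 1417 characters left out ...]
), np.float64(0.067), np.float64(0.124)), (np.float64(0.472), np.float64(0.064), np.float64(0.123)), (np.float64(0.539), np.float64(0.222), np.float64(-0.001)), (np.float64(0.552), np.float64(0.214), np.float64(0.001))]
186 [(np.float64(0.46), np.float64(0.062), np.float64(0.115)), (np.float64(0.474), np.float64(0.073), np.float64(0.103)), (np.float64(0.531), np.float64(0.201), np.float64(-0.002)), (np.float64(0.545), np.float64(0.194), np.float64(-0.0))]
192 [(np.float64(0.464), np.float64(0.081), np.float64(0.087)), (np.float64(0.474), np.float64(0.073), np.float64(0.089)), (np.float64(0.505), np.float64(0.123), np.float64(0.045)), (np.float64(0.517), np.float64(0.113), np.float64(0.048))]
```

View pics/c2.png

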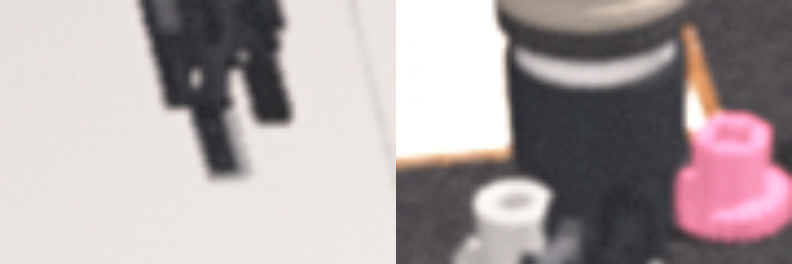

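Vision shows the fingertips about 36–42 mm above what the reported TCP implies. The start picture shows the same offset, and the palm height agrees with it. I trust the pictures and will descend in small steps, watching force.

Call:
send_rows([
  {"dx":0,"dy":0,"dz":-5,"rx":0,"ry":0,"rz":0},
  {"dx":0,"dy":0,"dz":-10,"rx":0,"ry":0,"rz":0},
  {"dx":0,"dy":0,"dz":-15,"rx":0,"ry":0,"rz":0},
  {"dx":0,"dy":0,"dz":-15,"rx":0,"ry":0,"rz":0},
])

```text
clock: 3.25
tcp_pos: [0.4958, 0.1141, 0.0161]
orientation: [-1.01, -2.973, 0.002]
contact_force: [0.4, 0.0, -0.5]
grip_width: 0.07
gripper_force: 0.0
```

```bash
cat > tips.py <<'E'
from h import *
f=cam("side"); o=r.get_obs(); M=R.from_rotvec(o["orientation"]).as_matrix(); p=o["tcp_pos"]; print(p,o["contact_force"].round(1))
P=cloud(f); g=f["frame"].max(2); Q=P[(g<90)]
Q=Q[(np.hypot(Q[:,0]-p[0],Q[:,1]-p[1])<.065)&(Q[:,2]>.02)&(Q[:,2]<.14)]
L=(Q[:,:2]-p[:2]); a=L@M[:2,1]; b=L@M[:2,0]
for s,n in((a<-.02,"near"),(a>.02,"far")):
  if s.sum()>3:
    z0=np.percentile(Q[s][:,2],2); k=s&(Q[:,2]<z0+.025)
    print(n,s.sum(),"tip z",z0.round(4),"along",np.percentile(a[k],[3,97]).round(4),"across",np.percentile(b[k],[3,97]).round(4))
E
python3 tips.py
```

```text
[0.49597683 0.11406365 0.01653858] [-0.8  0.1 -0.3]
near 312 tip z 0.0636 along [-0.0511 -0.0451] across [-0.0057  0.0068]
far 200 tip z 0.0522 along [0.0327 0.0368] across [-0.0085  0.0096]
```

Call:
send_rows([
  {"dx":0,"dy":0,"dz":-5,"rx":0,"ry":0,"rz":0},
  {"dx":0,"dy":0,"dz":-10,"rx":0,"ry":0,"rz":0},
  {"dx":0,"dy":0,"dz":-15,"rx":0,"ry":0,"rz":0},
  {"dx":0,"dy":0,"dz":-20,"rx":0,"ry":0,"rz":0},
  {"dx":0,"dy":0,"dz":-20,"rx":0,"ry":0,"rz":0},
])

```text
clock: 3.72
tcp_pos: [0.4959, 0.1141, -0.0037]
orientation: [-1.01, -2.974, 0.002]
contact_force: [0.1, 0.3, 0.2]
grip_width: 0.0699
gripper_force: 0.0
```

```bash
python3 tips.py; python3 - <<'E'
from h import *
f=cam("side"); g=f["frame"]
cv2.imwrite("pics/side2.png",cv2.resize(g[150:240,210:330],None,fx=5,fy=5,interpolation=cv2.INTER_CUBIC))
E
```

```text
[ 0.49617849  0.1141476  -0.00325683] [ 0.1 -0.4  0.5]
near 387 tip z 0.0438 along [-0.0507 -0.045 ] across [-0.0057  0.007 ]
far 166 tip z 0.0396 along [0.0324 0.0373] across [-0.0083  0.0053]
```

View pics/side2.png

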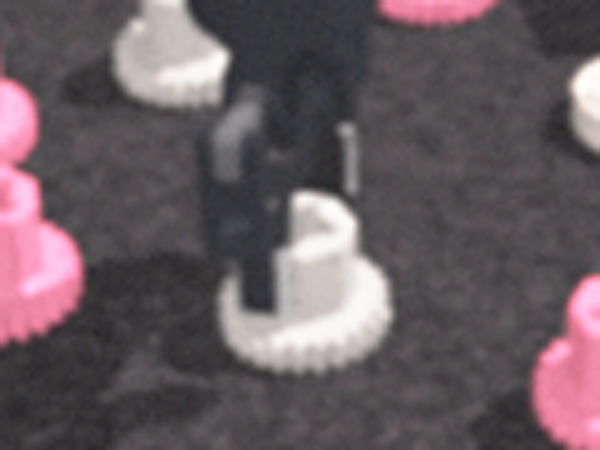

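The fingers straddle the hub, with the near tip at crop (255,310), about z 0.035. I'll go 8 mm lower and close.

Call:
send_rows([
  {"dx":1,"dy":0,"dz":-4,"rx":0,"ry":0,"rz":0},
  {"dx":1,"dy":0,"dz":-8,"rx":0,"ry":0,"rz":0},
  {"dx":1,"dy":0,"dz":-8,"rx":0,"ry":0,"rz":0},
])

```text
clock: 4.07
tcp_pos: [0.4974, 0.1143, -0.0112]
orientation: [-1.01, -2.974, 0.001]
contact_force: [-0.2, 1.2, 0.2]
grip_width: 0.0696
gripper_force: 0.0
```

Call:
send_rows([
  {"dx":0,"dy":0,"dz":0,"rx":0,"ry":0,"rz":0},
  {"dx":0,"dy":0,"dz":0,"rx":0,"ry":0,"rz":0},
  {"dx":0,"dy":0,"dz":0,"rx":0,"ry":0,"rz":0},
  {"dx":0,"dy":0,"dz":0,"rx":0,"ry":0,"rz":0},
  {"dx":0,"dy":0,"dz":0,"rx":0,"ry":0,"rz":0},
], jaw=30, newtons=60)

```text
clock: 4.48
tcp_pos: [0.4977, 0.1141, -0.0103]
orientation: [1.011, 2.974, -0.0]
contact_force: [-1.4, -0.7, 3.9]
grip_width: 0.0391
gripper_force: 61.7
```

Call:
send_rows([
  {"dx":0,"dy":0,"dz":0,"rx":0,"ry":0,"rz":0},
  {"dx":0,"dy":0,"dz":0,"rx":0,"ry":0,"rz":0},
  {"dx":0,"dy":0,"dz":0,"rx":0,"ry":0,"rz":0},
])

```text
clock: 4.73
tcp_pos: [0.4977, 0.1141, -0.0103]
orientation: [1.011, 2.975, 0.0]
contact_force: [-0.9, -1.5, 6.3]
grip_width: 0.0392
gripper_force: 61.7
```

```bash
python3 -c "
from h import *
o=r.get_obs();print({k:o[k] for k in('clock','tcp_pos','contact_force','moment','grip_width','gripper_force')},o['joints'].round(2))"
```

```text
{'clock': 4.7333, 'tcp_pos': array([ 0.49774297,  0.11411516, -0.01033425]), 'contact_force': array([-0.90022355, -1.50022484,  6.30493103]), 'moment': array([-0.43217533,  0.36282484, -0.03380073]), 'grip_width': 0.03921393863527364, 'gripper_force': 61.744856061413884} [-0.58  0.55  0.29  2.11 -0.31  0.52  0.85]
```

Gripped at 39.2 mm, which matches the flats. Lifting.

Call:
send_rows([
  {"dx":0,"dy":0,"dz":20,"rx":0,"ry":0,"rz":0},
  {"dx":0,"dy":0,"dz":45,"rx":0,"ry":0,"rz":0},
  {"dx":0,"dy":0,"dz":75,"rx":0,"ry":0,"rz":0},
  {"dx":0,"dy":0,"dz":105,"rx":0,"ry":0,"rz":0},
  {"dx":0,"dy":0,"dz":105,"rx":0,"ry":0,"rz":0},
], newtons=80)

```text
clock: 5.15
tcp_pos: [0.5008, 0.1153, 0.0988]
orientation: [1.009, 2.969, 0.008]
contact_force: [1.0, 0.4, -3.6]
grip_width: 0.0389
gripper_force: 83.1
```

Call:
send_rows([
  {"dx":0,"dy":0,"dz":0,"rx":0,"ry":0,"rz":0},
  {"dx":0,"dy":0,"dz":0,"rx":0,"ry":0,"rz":0},
  {"dx":0,"dy":0,"dz":0,"rx":0,"ry":0,"rz":0},
])

```text
clock: 5.4
tcp_pos: [0.4961, 0.1141, 0.0928]
orientation: [-1.009, -2.973, 0.003]
contact_force: [0.8, -0.1, -3.9]
grip_width: 0.0389
gripper_force: 83.0
```

```bash
cat > gear.py <<'E'
from h import *
o=r.get_obs(); p=o["tcp_pos"]; M=R.from_rotvec(o["orientation"]).as_matrix()
print("tcp",p.round(4),"yaw",np.degrees(np.arctan2(M[1,1],M[0,1])).round(2),"tilt",M[:,2].round(4),"F",o["contact_force"].round(1),"w",o["grip_width"].round(4),o["gripper_force"].round(1))
for n in("top","side"):
  f=cam(n); P=cloud(f); g=f["frame"].astype(int)
  Q=P[(g.min(2)>95)&(np.hypot(P[...,0]-p[0],P[...,1]-p[1])<.05)&(P[...,2]>p[2]-.02)&(P[...,2]<p[2]+.065)]
  if len(Q): print(n,len(Q),"min",np.percentile(Q,2,axis=0).round(4),"max",np.percentile(Q,98,axis=0).round(4))
E
python3 gear.py; python3 -c "
from h import *
f=cam('side');u,v=proj(f,[r.get_obs()['tcp_pos']])[0].astype(int);print(u,v)
g=f['frame'];cv2.imwrite('pics/lift.png',cv2.resize(g[max(v-70,0):v+40,u-60:u+60],None,fx=5,fy=5,interpolation=2))"
```

```text
268 175Traceback (most recent call last):
  File "gear.py", line 3, in <module>
    print("tcp",p.round(4),"yaw",np.degrees(np.arctan2(M[1,1],M[0,1])).round(2),"tilt",M[:,2].round(4),"F",o["contact_force"].round(1),"w",o["grip_width"].round(4),o["gripper_force"].round(1))
                                                                                                                                           ^^^^^^^^^^^^^^^^^^^^^
AttributeError: 'float' object has no attribute 'round'
```

View pics/lift.png

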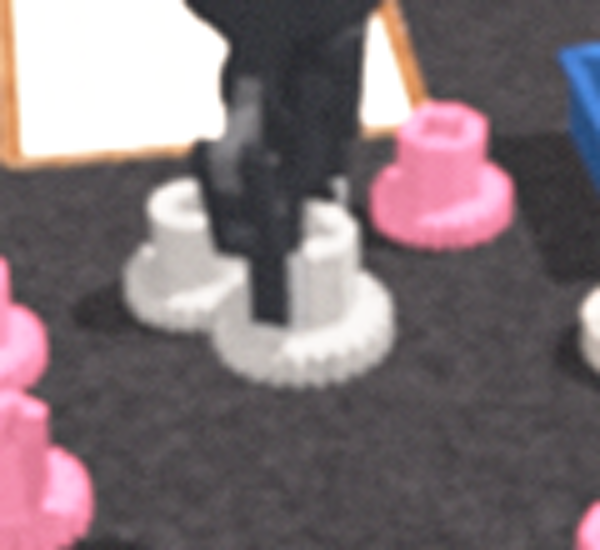

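The gear is lifted upright in the grip (crop (300,340)), underside about z 0.103. Moving over the spindle: dx +28, dy −242, rz +26.2.

Call:
send_rows([
  {"dx":3,"dy":-26,"dz":5,"rx":0,"ry":0,"rz":4},
  {"dx":6,"dy":-56,"dz":5,"rx":0,"ry":0,"rz":8},
  {"dx":10,"dy":-88,"dz":5,"rx":0,"ry":0,"rz":12},
  {"dx":14,"dy":-120,"dz":5,"rx":0,"ry":0,"rz":16},
  {"dx":18,"dy":-152,"dz":5,"rx":0,"ry":0,"rz":20},
])

```text
clock: 5.87
tcp_pos: [0.5147, -0.0391, 0.0981]
orientation: [-0.472, -3.104, 0.001]
contact_force: [0.8, -0.3, -3.9]
grip_width: 0.0389
gripper_force: 82.8
```

Call:
send_rows([
  {"dx":4,"dy":-32,"dz":0,"rx":0,"ry":0,"rz":3.2},
  {"dx":7,"dy":-62,"dz":0,"rx":0,"ry":0,"rz":6.2},
  {"dx":10,"dy":-84,"dz":0,"rx":0,"ry":0,"rz":6.2},
  {"dx":10,"dy":-90,"dz":0,"rx":0,"ry":0,"rz":6.2},
  {"dx":10,"dy":-90,"dz":0,"rx":0,"ry":0,"rz":6.2},
])

```text
clock: 6.28
tcp_pos: [0.5246, -0.1304, 0.0982]
orientation: [-0.317, -3.123, 0.002]
contact_force: [0.3, 0.6, -4.9]
grip_width: 0.0384
gripper_force: 82.7
```

Call:
send_rows([
  {"dx":0,"dy":0,"dz":0,"rx":0,"ry":0,"rz":0},
  {"dx":0,"dy":0,"dz":0,"rx":0,"ry":0,"rz":0},
  {"dx":0,"dy":0,"dz":0,"rx":0,"ry":0,"rz":0},
  {"dx":0,"dy":0,"dz":0,"rx":0,"ry":0,"rz":0},
])

```text
clock: 6.62
tcp_pos: [0.5257, -0.1261, 0.0992]
orientation: [-0.306, -3.126, -0.001]
contact_force: [0.6, -0.9, -3.7]
grip_width: 0.039
gripper_force: 82.7
```

```bash
sed -i 's/o\["grip_width"\].round(4),o\["gripper_force"\].round(1)/o["grip_width"],o["gripper_force"]/' gear.py; python3 gear.py; python3 -c "
from h import *
f=cam('side');u,v=proj(f,[r.get_obs()['tcp_pos']])[0].astype(int);print(u,v)
g=f['frame'];cv2.imwrite('pics/over.png',cv2.resize(g[max(v-40,0):v+80,u-60:u+60],None,fx=5,fy=5,interpolation=2))
print(r.get_obs()['joints'].round(2))"
```

```text
tcp [ 0.5257 -0.1261  0.0992] yaw 78.82 tilt [-4.e-04  5.e-04 -1.e+00] F [ 0.6 -0.9 -3.7] w 0.039009088022231214 82.74554841220379
top 221 min [ 0.4948 -0.1378  0.1119] max [ 0.5242 -0.0941  0.1594]
side 1056 min [ 0.4944 -0.1596  0.1105] max [ 0.554  -0.1025  0.1595]
336 250
[-0.15  0.4   0.34  1.99 -0.18  0.78  1.67]
```

View pics/over.png

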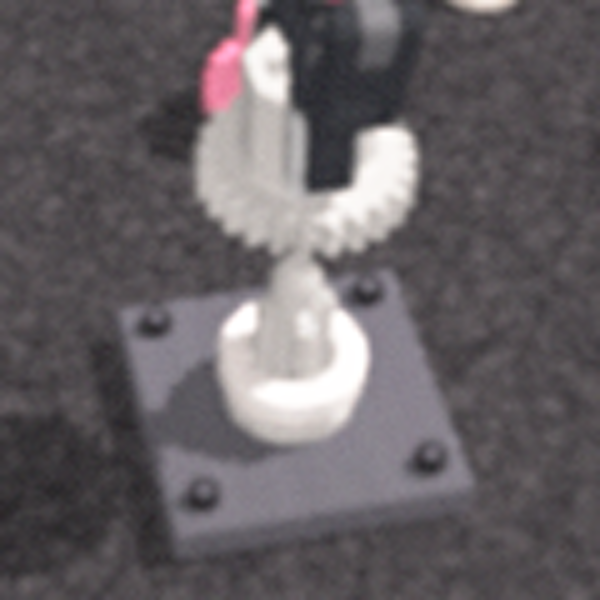

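```bash
python3 - <<'E'
from h import *
f=cam("side"); g=f["frame"].min(2).astype(int); P=cloud(f); p=r.get_obs()["tcp_pos"]
# column extents of flange (depth slab) and spindle/collar, as bearing about vertical through camera
def bearing(u,v):
    d=rays(f,[[u,v]])[0]; return np.degrees(np.arctan2(d[1],d[0]))
fl=(np.hypot(P[...,0]-p[0],P[...,1]-p[1])<.06)&(P[...,2]>.105)&(P[...,2]<.128)&(g>85)
cl=(np.hypot(P[...,0]-.525,P[...,1]+.128)<.035)&(P[...,2]>.026)&(P[...,2]<.04)&(g>85)
sp=(np.hypot(P[...,0]-.525,P[...,1]+.128)<.02)&(P[...,2]>.045)&(P[...,2]<.08)&(g>85)
for n,m in(("flange",fl),("collar",cl),("spindle",sp)):
    v,u=np.nonzero(m); b=np.degrees(np.arctan2(*(rays(f,np.c_[u,v])[:,[1,0]].T)))
    print(n,len(u),"bearing lo/hi/mid",b.min().round(2),b.max().round(2),((b.min()+b.max())/2).round(3))
d=lambda q:np.degrees(np.arctan2(q[1]-f["t"][1],q[0]-f["t"][0]))
print("pred tcp",d(p),"spindle top-view est",d([.5247,-.1277]),"deg per mm",np.degrees(.001/np.hypot(.525-f['t'][0],-.128-f['t'][1])), "range", np.hypot(.525-f['t'][0],-.128-f['t'][1]))
t=cam("top"); T=cloud(t); gt=t["frame"].min(2).astype(int)
m=(np.hypot(T[...,0]-p[0],T[...,1]-p[1])<.06)&(T[...,2]>.117)&(T[...,2]<.128)&(gt>85)
v,u=np.nonzero(m); Q=T[m]; W=onplane(t,np.c_[u,v],.1235)
k=cv2.convexHull(np.c_[u,v].astype(np.float32))[:,0]; W=onplane(t,k,.1235)[:,:2]
# circle fit of outer points
from scipy.optimize import least_squares
s=least_squares(lambda x:np.hypot(W[:,0]-x[0],W[:,1]-x[1])-.0335,[p[0],p[1]],loss="soft_l1",f_scale=.001); print("top flange centre",s.x.round(4),len(W),np.abs(s.fun).round(4))
E
```

```text
flange 684 bearing lo/hi/mid 58.25 65.28 61.763
collar 410 bearing lo/hi/mid 59.41 64.4 61.909
spindle 229 bearing lo/hi/mid 60.61 63.24 61.925
pred tcp 61.88876578295494 spindle top-view est 61.961383722815526 deg per mm 0.10563709491287701 range 0.5423831425914956
top flange centre [ 0.5267 -0.1262] 10 [0.0029 0.0005 0.0007 0.001  0.0006 0.0004 0.0005 0.0002 0.0023 0.0063]
```

The side bearing and the top-view fit agree: shift about (−2, −1.3) mm. Correct and go down to the cone.

Call:
send_rows([
  {"dx":-2,"dy":-1.3,"dz":0,"rx":0,"ry":0,"rz":0},
  {"dx":-2,"dy":-1.3,"dz":-10,"rx":0,"ry":0,"rz":0},
  {"dx":-2,"dy":-1.3,"dz":-20,"rx":0,"ry":0,"rz":0},
  {"dx":-2,"dy":-1.3,"dz":-28,"rx":0,"ry":0,"rz":0},
  {"dx":-2,"dy":-1.3,"dz":-33,"rx":0,"ry":0,"rz":0},
])

```text
clock: 7.28
tcp_pos: [0.5226, -0.1287, 0.0646]
orientation: [-0.309, -3.124, -0.0]
contact_force: [-0.6, -0.9, -4.4]
grip_width: 0.039
gripper_force: 82.8
```

Call:
send_rows([
  {"dx":0,"dy":0,"dz":-2,"rx":0,"ry":0,"rz":0},
  {"dx":0,"dy":0,"dz":-4,"rx":0,"ry":0,"rz":0},
  {"dx":0,"dy":0,"dz":-6,"rx":0,"ry":0,"rz":0},
  {"dx":0,"dy":0,"dz":-6,"rx":0,"ry":0,"rz":0},
])

```text
clock: 7.62
tcp_pos: [0.5237, -0.129, 0.0602]
orientation: [-0.31, -3.126, 0.0]
contact_force: [0.5, 0.2, -5.0]
grip_width: 0.0387
gripper_force: 82.8
```

Call:
send_rows([
  {"dx":0,"dy":0,"dz":-2,"rx":0,"ry":0,"rz":0},
  {"dx":0,"dy":0,"dz":-4,"rx":0,"ry":0,"rz":0},
  {"dx":0,"dy":0,"dz":-6,"rx":0,"ry":0,"rz":0},
  {"dx":0,"dy":0,"dz":-7,"rx":0,"ry":0,"rz":0},
  {"dx":0,"dy":0,"dz":-7,"rx":0,"ry":0,"rz":0},
])

```text
clock: 8.03
tcp_pos: [0.5235, -0.1289, 0.0532]
orientation: [-0.309, -3.126, -0.0]
contact_force: [-0.2, -0.4, -3.4]
grip_width: 0.0387
gripper_force: 82.8
```

Call:
send_rows([
  {"dx":0,"dy":0,"dz":-2,"rx":0,"ry":0,"rz":0},
  {"dx":0,"dy":0,"dz":-4,"rx":0,"ry":0,"rz":0},
  {"dx":0,"dy":0,"dz":-5,"rx":0,"ry":0,"rz":0},
  {"dx":0,"dy":0,"dz":-5,"rx":0,"ry":0,"rz":0},
])

```text
clock: 8.37
tcp_pos: [0.5235, -0.1289, 0.0481]
orientation: [-0.309, -3.126, -0.0]
contact_force: [1.0, -0.6, -4.0]
grip_width: 0.0388
gripper_force: 82.8
```

Call:
send_rows([
  {"dx":0,"dy":0,"dz":-1,"rx":0,"ry":0,"rz":0},
  {"dx":0,"dy":0,"dz":-2,"rx":0,"ry":0,"rz":0},
  {"dx":0,"dy":0,"dz":-3,"rx":0,"ry":0,"rz":0},
  {"dx":0,"dy":0,"dz":-4,"rx":0,"ry":0,"rz":0},
])

```text
clock: 8.7
tcp_pos: [0.5237, -0.1289, 0.0444]
orientation: [0.31, 3.126, 0.0]
contact_force: [0.5, -0.3, -4.2]
grip_width: 0.0387
gripper_force: 82.8
```

Call:
send_rows([
  {"dx":0,"dy":0,"dz":-1,"rx":0,"ry":0,"rz":0},
  {"dx":0,"dy":0,"dz":-2,"rx":0,"ry":0,"rz":0},
  {"dx":0,"dy":0,"dz":-3,"rx":0,"ry":0,"rz":0},
  {"dx":0,"dy":0,"dz":-4,"rx":0,"ry":0,"rz":0},
])

```text
clock: 9.03
tcp_pos: [0.5237, -0.129, 0.0403]
orientation: [-0.31, -3.126, -0.0]
contact_force: [0.8, 0.9, -4.1]
grip_width: 0.0386
gripper_force: 82.8
```

Underside is at about 50.6 mm, well below the 58 mm spline tops, with no force, so it is meshed. Continue to the collar.

Call:
send_rows([
  {"dx":0,"dy":0,"dz":-3,"rx":0,"ry":0,"rz":0},
  {"dx":0,"dy":0,"dz":-6,"rx":0,"ry":0,"rz":0},
  {"dx":0,"dy":0,"dz":-9,"rx":0,"ry":0,"rz":0},
  {"dx":0,"dy":0,"dz":-12,"rx":0,"ry":0,"rz":0},
  {"dx":0,"dy":0,"dz":-13,"rx":0,"ry":0,"rz":0},
])

```text
clock: 9.45
tcp_pos: [0.5233, -0.1289, 0.0268]
orientation: [-0.309, -3.125, -0.0]
contact_force: [0.6, -0.4, -3.6]
grip_width: 0.0389
gripper_force: 82.8
```

Call:
send_rows([
  {"dx":0,"dy":0,"dz":-1,"rx":0,"ry":0,"rz":0},
  {"dx":0,"dy":0,"dz":-2,"rx":0,"ry":0,"rz":0},
  {"dx":0,"dy":0,"dz":-3,"rx":0,"ry":0,"rz":0},
  {"dx":0,"dy":0,"dz":-4,"rx":0,"ry":0,"rz":0},
  {"dx":0,"dy":0,"dz":-5,"rx":0,"ry":0,"rz":0},
], newtons=110)

```text
clock: 9.87
tcp_pos: [0.5237, -0.129, 0.0228]
orientation: [0.31, 3.126, 0.0]
contact_force: [-3.7, 1.4, 4.5]
grip_width: 0.0386
gripper_force: 113.9
```

Call:
send_rows([
  {"dx":0,"dy":0,"dz":-1,"rx":0,"ry":0,"rz":0},
  {"dx":0,"dy":0,"dz":-2,"rx":0,"ry":0,"rz":0},
  {"dx":0,"dy":0,"dz":-3,"rx":0,"ry":0,"rz":0},
  {"dx":0,"dy":0,"dz":-4,"rx":0,"ry":0,"rz":0},
  {"dx":0,"dy":0,"dz":-4,"rx":0,"ry":0,"rz":0},
])

```text
clock: 10.28
tcp_pos: [0.5237, -0.129, 0.0187]
orientation: [0.31, 3.126, 0.0]
contact_force: [-3.5, 1.2, 7.1]
grip_width: 0.0384
gripper_force: 114.3
```

Call:
send_rows([
  {"dx":0,"dy":0,"dz":-1,"rx":0,"ry":0,"rz":0},
  {"dx":0,"dy":0,"dz":-2,"rx":0,"ry":0,"rz":0},
  {"dx":0,"dy":0,"dz":-3,"rx":0,"ry":0,"rz":0},
  {"dx":0,"dy":0,"dz":-3,"rx":0,"ry":0,"rz":0},
])

```text
clock: 10.62
tcp_pos: [0.5237, -0.129, 0.0159]
orientation: [0.31, 3.126, 0.001]
contact_force: [-4.2, 0.7, 9.4]
grip_width: 0.0381
gripper_force: 114.6
```

Call:
send_rows([
  {"dx":0,"dy":0,"dz":-1,"rx":0,"ry":0,"rz":0},
  {"dx":0,"dy":0,"dz":-2,"rx":0,"ry":0,"rz":0},
  {"dx":0,"dy":0,"dz":-2,"rx":0,"ry":0,"rz":0},
])

```text
clock: 10.87
tcp_pos: [0.5239, -0.129, 0.0157]
orientation: [0.31, 3.126, 0.002]
contact_force: [-9.5, 3.0, 29.4]
grip_width: 0.0385
gripper_force: 117.9
```

Call:
send_rows([
  {"dx":0,"dy":0,"dz":-0.5,"rx":0,"ry":0,"rz":0},
  {"dx":0,"dy":0,"dz":-1,"rx":0,"ry":0,"rz":0},
  {"dx":0,"dy":0,"dz":-1,"rx":0,"ry":0,"rz":0},
])

```text
clock: 11.12
tcp_pos: [0.524, -0.1291, 0.0156]
orientation: [0.311, 3.126, 0.003]
contact_force: [-12.8, 4.5, 39.2]
grip_width: 0.0386
gripper_force: 119.3
```

It hit the hard stop at TCP 0.0157, as predicted for home. I'll ease the push by 1 mm, check with pictures and settle.

Call:
send_rows([
  {"dx":0,"dy":0,"dz":1,"rx":0,"ry":0,"rz":0},
  {"dx":0,"dy":0,"dz":1,"rx":0,"ry":0,"rz":0},
  {"dx":0,"dy":0,"dz":1,"rx":0,"ry":0,"rz":0},
  {"dx":0,"dy":0,"dz":1,"rx":0,"ry":0,"rz":0},
])

```text
clock: 11.45
tcp_pos: [0.5239, -0.1291, 0.0157]
orientation: [0.31, 3.126, 0.002]
contact_force: [-9.6, 2.7, 28.9]
grip_width: 0.0383
gripper_force: 117.0
```

```bash
python3 gear.py; python3 -c "
from h import *
f=cam('side');g=f['frame'];cv2.imwrite('pics/end.png',cv2.resize(g[210:330,275:395],None,fx=5,fy=5,interpolation=2))"
```

```text
tcp [ 0.5239 -0.1291  0.0157] yaw 78.67 tilt [ 7.0e-04  1.1e-03 -1.0e+00] F [-9.6  2.7 28.9] w 0.03834258743605985 117.01927654445171
top 255 min [ 0.4935 -0.1353  0.0111] max [ 0.57   -0.0804  0.0609]
side 1552 min [ 0.4919 -0.1756  0.0108] max [ 0.5696 -0.0931  0.0753]
```

View pics/end.png

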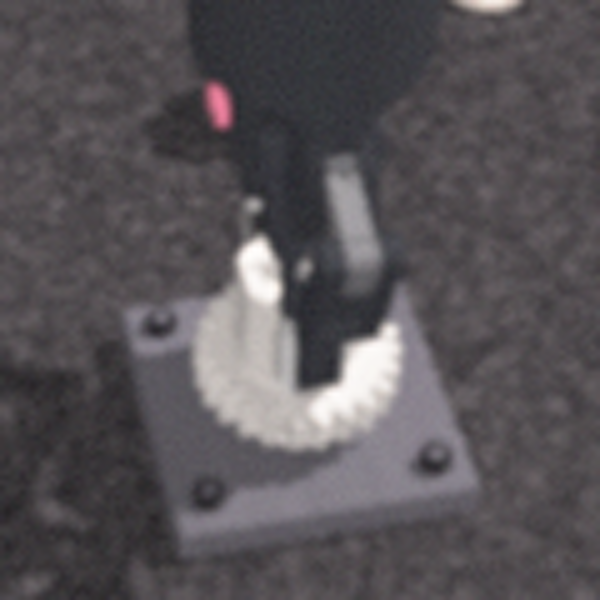

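The gear sits flat and centred on the spindle (flange centre at crop (300,370)). The collar is hidden below it, hub top is about 75 mm, and the grip is still on. Handing in.

```bash
python3 -c "
from bench import r
print(r.hand_in())"
```

```text
the job is handed in; nothing more can be done
None
```

The gear with the eight-sided hub is meshed on the splined spindle and pressed to the collar's hard stop with the grip still on; I handed the job in at about 11.6 s, and no verdict was returned.

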